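# Raise the specimen plate on a wedge under the microscope

## Task

Slide the carriage of the specimen stand by its post until the marked spot on the plate sits under the tip of the microscope's objective, with the plate still flat, and let go of it. Then take the wedge and push it, flat on the bench, under the middle of the plate's front edge until that edge has just lifted, by 2 to 5 mm, and finish while holding the wedge there, so that nothing else carries the plate and the spot is still under the tip. Leave the other things where they are and do not knock the microscope.

Things in the scene. Friction and masses are not known exactly. Their poses are not given: they have to be found in the camera images.
- stand: Grey base of the specimen stand, fixed on the bench, 130 x 330 mm, 6 mm thick. Origin at bench level on its front edge (towards the robot); x points across the stand away from the robot, y along its slide direction. It covers x 0 to 130 mm, y -200 to 130 mm. It carries the carriage, which carries the hinged plate.
- carriage: Dark steel carriage, slides only along the stand's y axis (120 mm of travel) with about 3 N of friction, stays where left. Bed 85 x 100 mm, its top 12 mm above the bench; an arm on its -y side carries an upright post to move it by. Origin on the plate's centre line, 6 mm above the bench, above the base's front edge; axes parallel to the stand's.
- post (a point): On the axis of the carriage's upright round aluminium post (14 mm diameter, from 12 to 60 mm above the bench), 36 mm above the bench, at grip height. The post stands 115 mm to the -y side of the plate's centre line.
- plate: Bare steel plate, 150 (x) x 90 (y) x 8 mm, 0.5 to 0.9 kg, lying flat on the carriage and hinged to it along its far edge: its front edge can rise and falls back by its weight. It overhangs the base's front edge by 75 mm, 12 mm clear of the bench. Origin on the hinge line, at the underside, mid width; x away from the robot, z up. It runs from x -150 to 0 mm.
- spot (a point): The marked spot: centre of the small dark ring (12 mm) on the plate's top face, on the centre line, 55 mm from the hinge; a fine dark line runs through it along the plate's length (x).
- lip (a point): Middle of the front edge of the plate, at its underside. 12 mm above the bench while the plate lies flat; its height less 12 mm is the lift.
- microscope: White bench microscope, fixed, at the +y end of the stand, its head reaching over the stand to the -y side. Origin at bench level under its limb, 190 mm to the +y side of the objective; foot 130 x 120 mm, height about 375 mm. Above the spot: objective and nosepiece (56 mm across at 0.13 m), then a 44 mm tube up to 0.25 m.
- tip (a point): Lower end of the objective, 10 mm across, fixed, 34 mm above the bench (14 mm above the flat plate's top).
- wedge: Loose aluminium wedge, about 0.3 kg, lying on its flat underside. Origin on the underside below the centre of its grip block (28 x 28 mm, 56 mm tall). From the block a ramp 40 mm wide runs along +x, sloping straight down from 24 mm high at x = 14 mm to 4 mm high at its thin end at x = 90 mm (1 mm in 3.8 mm).
- spacer: Loose aluminium block with the same grip block, but its front part is level, 24 mm high all along (x = 14 to 90 mm, 40 mm wide): not the wedge. Not needed. Origin below the centre of its grip block, on its underside. The two lie left and right in front of the stand, either way round.
- petri_dish: Shallow glass dish, 88 mm across, 18 mm high. Not needed. Origin on its underside.
- dropper_bottle: Small amber bottle, 36 mm across, 85 mm tall. Not needed. Origin on its underside.
- beaker: Open glass beaker, 72 mm across, 90 mm tall. Not needed. Origin on its underside.
- specimen_jar: Glass jar with a white cap, 56 mm across, 75 mm tall. Not needed. Origin on its underside.
- screwdriver: Small screwdriver lying flat, 160 mm long. Not needed. Origin on its underside.
- slide_box: Plastic box of glass slides, 85 x 100 x 35 mm. Not needed. Origin on its underside.
Things that resemble listed ones, but are neither listed nor needed, are in the scene too. Leave any pink, purple or yellow look-alike of the wedge alone.

How it is judged:
On the way, in this order (a step that is already met when the one before it is completed fails the run):
1. the marked spot is under the objective's tip, with the plate lying flat and the carriage let go (horizontal distance between spot and tip below 0.005 m and height (world z) of lip below 0.0128 m and contact force between each of the fingers, the arm and carriage below 0.3 N and linear speed of carriage below 0.01 m/s), for 0.2 s.
2. the wedge lifts the plate's front edge (height (world z) of lip above 0.0132 m and contact force between wedge and plate above 0.3 N), for 0.1 s.
At the end, for the whole second after the job is handed in: Fingers hold the wedge (over 1 N), flat on the bench (4 mm, 0.1 rad), within 30 mm of the plate's centre line; it bears the plate, front edge 1.5 to 6 mm up; robot and spacer touch neither plate nor carriage; spot within 5 mm of the tip in plan; all at rest (horizontal distance between spot and tip below 0.005 m and height (world z) of lip between 0.0135 and 0.018 m and contact force between wedge and plate above 0.3 N and contact force between the fingers and wedge above 1 N and contact force between each of the fingers, the arm, spacer and carriage below 0.3 N and angle between wedge's own z axis and vertical below 0.1 rad and height (world z) of wedge below 0.004 m and y of wedge in the frame of plate between -0.03 and 0.03 m and linear speed of each of plate, wedge below 0.01 m/s); the arm keeps its last pose, push and grip.
It fails at once if a bystander was moved by more than 25 mm (distance of any of spacer, petri_dish, dropper_bottle, beaker, specimen_jar, screwdriver, slide_box from where it was at the start of the episode above 0.025 m).
It fails at once if the microscope was knocked (more than 8 N) (contact force between any of the arm, the fingers, wedge and microscope above 8 N).
It also fails if it takes over 61 s, if anything falls off the work surface, if the arm or the gripper's body presses on something with over 40 N, if the wrist force passes 120 N, or if a joint passes its speed limit or range.

## Robot

A 6-joint arm with a two-finger parallel gripper is mounted at the origin on the work surface. World frame = base frame: x ahead of the robot, y to its left, z up, the work surface at z = 0. Lengths are in m, angles in rad, forces in N, time in s.
With the tool pointing down it reaches from about 0.275 to 0.85 m from the base axis. Payload 5.2 kg.
Tool frame: the origin (TCP) lies at the very end of the fingers, on their centre line; the grasp point (between the pads) lies 19 mm behind it (r.hold_point_z is the z of the grasp point in the tool frame, in m); z points along the fingers, x is the direction in which the jaws open and shut, and the axes are right-handed (so a half turn about z gives the same grasp; the last joint's range is limited). The gripper opens to 85 mm and grips with 20 to 120 N. Pads are 22 mm wide; open, the fingers measure 114 mm over their backs; the gripper's body (76 mm by 85 mm) begins 54 mm behind the grasp point. The pads swing forward as they close: fully open they stand 13 mm farther back than shut.
Start: joints at [-1.487, 0.259, 1.535, -0, 1.348, -0.203], TCP at [0.156, -0.528, 0.231] pointing down, gripper open.
Joint ranges: [-3.14, 3.14], [-0.91, 2.08], [0.19, 2.58], [-1.22, 4.36], [0.22, 2.71], [-3.12, 3.12]. Speed limits (rad/s): [2.57, 2.57, 3.14, 3.14, 3.14, 3.14].

## Interface

Orientations are given as a unit quaternion [x, y, z, w].
In Python, from cell import r gives the robot as it stands. The module is installed in compiled form; this text tells all that it offers.
- The arm moves only by the tool carry_out, never from a script. Its argument "series" is a list of rows, each an object of numbers: "ax", "ay", "az": the turn, a rotation vector about the tool's x, y, z in rad; "x", "y", "z": the shift along the tool's x, y, z in cm; "jaw": the closure, from -1 (fully open) to 1 (shut), so that 0 is half open. A call has 1 to 12 rows; each row shifts and turns the commanded pose from where the row before left it, along the tool's axes as they then stand; what a row does not reach is not made up. A row lasts 1/12 s, in which the tool goes at most 41.7 mm and 7.16 degrees, less where a joint would pass 70% of its speed; a pose out of reach is approached as far as the arm can. A call with a gripper value outside its range is refused whole. The fingers move at their own pace and stop on an object; "newtons" is the grip in N (left out, the last holds). Time passes only in rows, so rows that do not move let the fingers close. It gives the time, the measured TCP pose, the force and the opening at its end, in the units of the state.
- r.get_state(): the state, without advancing time (a new reading comes with each control period).
- r.get_image(name): name is "scene" or "side" or "wrist"; returns (picture, depth): 400x640x3 uint8, red, green, blue; 400x640 float32, m along the optical axis (not along the pixel's ray), 0 where there is no reading.
- r.camera_params(name): a dict with "fx", "fy", "cx", "cy" (pixels), "dist" ([k1, k2, p1, p2, k3] as OpenCV has them; the pictures are not rectified), "R" (3x3) and "t" (3): a world point X has camera coordinates R X + t; the wrist camera has in their place "hand_eye" (4x4, takes a point from camera to tool coordinates, whose origin is the TCP and whose axes are the tool frame's). Camera axes: x right, y down, z forward; pixel columns grow to the right and rows downward; lengths in m; the calibration is good to about 2 mm. A picture is of the moment at which its call begins: read the wrist's pose just before it. camera_params takes no time and is no camera call.
- r.job_done(): hands the job in, once; it reports no verdict.
The state is a dict: "t": time; "joints": joint angles; "dq": joint speeds; "joint_torque": joint torques, N m; "position": TCP position; "orientation": TCP orientation; "contact_force": force on the tool from outside, world axes, zero at the start; "ft_torque": the same for the moment, N m; "width": finger opening in m.
Only numpy, scipy, OpenCV 4.12 (cv2) and the standard library are available. Lean on these libraries where they do the work, as an engineer would, in place of code of your own. Each camera call takes 0.05 s, during which the arm holds its last target. There are 200 camera calls.

## Working session

There is one attempt and no reset: what is moved stays moved. The work goes in short steps, Python scripts to look and compute and a tool call to move; the robot and the scene stay as the last step left them, time stands still between calls to the robot, and variables do not carry over. Pictures are saved under pics/ and viewed, about 8 in all and at most 12, crops included, and the job is handed in when it is done.

Besides the shell and the picture viewer there is one more tool, called after "Call:" by a JSON object that holds its "op" and its "data". carry_out: Moves the arm, as the interface text tells. Its arguments: {"type":"object","properties":{"series":{"type":"array"},"newtons":{"type":"number"}},"required":["series"]}

```bash
mkdir -p pics; cat > h.py <<'E'
import numpy as np, cv2
from cell import r
from scipy.spatial.transform import Rotation as Ro
def pose():
    s=r.get_state(); T=np.eye(4); T[:3,:3]=Ro.from_quat(s["orientation"]).as_matrix(); T[:3,3]=s["position"]; return T
def grab(name,tag):
    T=pose(); im,d=r.get_image(name); cv2.imwrite(f"pics/{tag}.png",im[:,:,::-1])
    np.savez(f"pics/{tag}.npz",im=im,d=d,T=T,name=name); return im,d
def cam2world(tag):
    z=np.load(f"pics/{tag}.npz"); p=r.camera_params(str(z["name"]))
    if "R" in p:
        M=np.eye(4); R=np.array(p["R"]); M[:3,:3]=R.T; M[:3,3]=-R.T@np.array(p["t"])
    else: M=z["T"]@np.array(p["hand_eye"])
    K=np.array([[p["fx"],0,p["cx"]],[0,p["fy"],p["cy"]],[0,0,1]]); return z,M,K,np.array(p["dist"],float)
def cloud(tag):
    z,M,K,D=cam2world(tag); d=z["d"]; v,u=np.mgrid[:400,:640]
    n=cv2.undistortPoints(np.stack([u,v],-1).reshape(-1,1,2).astype(float),K,D).reshape(400,640,2)
    P=np.concatenate([n*d[...,None],d[...,None]],-1)@M[:3,:3].T+M[:3,3]; P[d==0]=np.nan; return P,z["im"]
def at_z(tag,px,h):
    z,M,K,D=cam2world(tag); n=cv2.undistortPoints(np.array(px,float).reshape(-1,1,2),K,D).reshape(-1,2)
    w=np.c_[n,np.ones(len(n))]@M[:3,:3].T; c=M[:3,3]; return c+w*((np.array(h)-c[2])/w[:,2])[:,None]
def project(tag,X):
    z,M,K,D=cam2world(tag); W=np.linalg.inv(M); return cv2.projectPoints(np.array(X,float).reshape(-1,1,3),cv2.Rodrigues(W[:3,:3])[0],W[:3,3],K,D)[0].reshape(-1,2)
E
python3 - <<'E'
from h import *
a,_=grab("scene","scene0"); b,_=grab("side","side0")
for n in("scene0","side0"):
    z,M,K,D=cam2world(n); print(n,M[:3,3].round(3),M[:3,2].round(2),K[0,0])
print(r.hold_point_z, r.get_state()["orientation"])
cv2.imwrite("pics/both.png",cv2.resize(np.vstack([a,b])[:,:,::-1],(480,600)) if 0 else np.vstack([a])[:,:,::-1])
E
```

```text
scene0 [1.229 0.443 1.014] [-0.57 -0.4  -0.71] 389.0759940457143
side0 [ 0.33  -1.088  1.041] [ 0.11  0.71 -0.7 ] 388.8711289711358
-0.0187 [ 8.00886745e-01 -5.98815272e-01 -5.57194335e-04 -6.17034858e-04]
```

View pics/scene0.png

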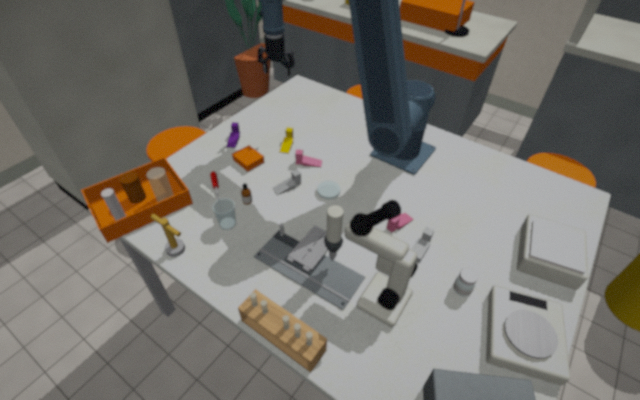

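View pics/side0.png

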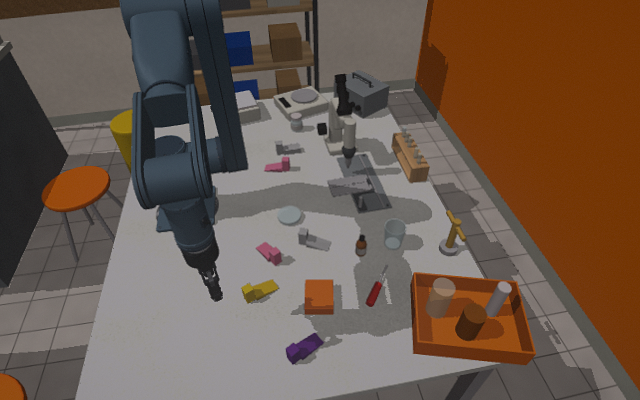

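Scene view: stand at (310,265), microscope at (385,240). The grey candidates are at side (315,241) and side (287,148); pink, yellow and purple ones are look-alikes. I'll enlarge these and measure.

```bash
python3 - <<'E'
from h import *
s=cv2.imread("pics/side0.png"); c=cv2.imread("pics/scene0.png")
f=lambda im,x,y,w,h,W,H:cv2.resize(im[y:y+h,x:x+w],(W,H),interpolation=cv2.INTER_CUBIC)
top=np.hstack([f(s,290,220,50,38,400,304),f(s,262,130,50,38,400,304)])
bot=np.hstack([f(s,310,110,90,66,400,293),f(c,250,190,100,73,400,293)]) 
cv2.imwrite("pics/c1.png",np.vstack([top,bot]))
for t,box in(("side0",(290,220,340,258)),("side0",(268,135,305,158))):
    P,im=cloud(t); x0,y0,x1,y1=box; Q=P[y0:y1,x0:x1]; m=Q[...,2]>0.008; q=Q[m]
    print(t,box,"n",m.sum(),np.nanmin(q,0).round(3),np.nanmax(q,0).round(3)); hi=q[q[:,2]>.045]; print("block",np.nanmean(hi,0).round(4), "rest", q[q[:,2]<.03].mean(0).round(4))
    h=q[:,2]; c0=hi.mean(0); dd=np.hypot(*(q-c0)[:,:2].T)
    for a in range(15,100,12):
        k=(dd>a)&(dd<a+12)&(h<.04)
        if k.any(): print(a,k.sum(),np.median(h[k]).round(4),q[k].mean(0).round(3))
P,im=cloud("side0")
for n,(u,v) in dict(platec=(350,185),post=(361,200),tipnose=(349,150),dish=(290,215),base=(372,195),table=(330,330)).items(): print(n,P[v,u].round(3))
E
```

```text
side0 (290, 220, 340, 258) n 347 [ 0.373 -0.286  0.008] [ 0.491 -0.144  0.059]
block [ 0.407  -0.2433  0.0534] rest [ 0.4353 -0.2473  0.0163]
side0 (268, 135, 305, 158) n 227 [0.365 0.162 0.01 ] [0.469 0.298 0.058]
block [0.3821 0.2515 0.0535] rest [0.4224 0.2658 0.0206]
platec [ 0.626 -0.009  0.02 ]
post [ 0.639 -0.122  0.045]
tipnose [0.634 0.061 0.136]
dish [ 0.378 -0.119  0.014]
base [ 0.7   -0.066  0.006]
table [ 0.437 -0.572 -0.001]
```

View pics/c1.png

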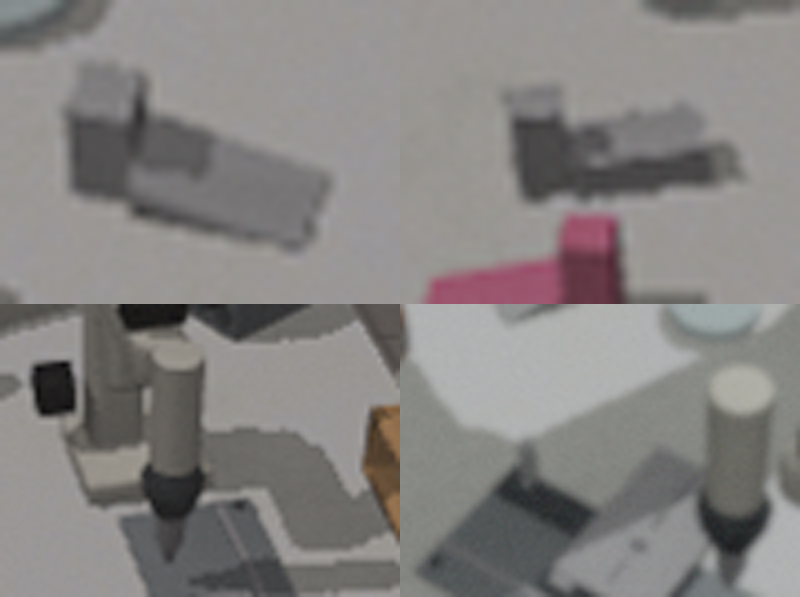

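The wedge is the one at side (315,241), world about (0.41,-0.245), because its ramp tapers to a thin end. The one at side (287,148) has a level front with a uniform side face, so it is the spacer. Next I need the stand's direction, the tube axis, the post and the plate.

```bash
python3 - <<'E'
from h import *
from scipy.optimize import least_squares
for t in("scene0","side0"):
    P,im=cloud(t); x,y,z=P[...,0],P[...,1],P[...,2]
    ok=lambda a,b,c,d,e,f:(x>a)&(x<b)&(y>c)&(y<d)&(z>e)&(z<f)
    m=ok(.58,.69,-.02,.14,.15,.235); q=P[m]
    fit=least_squares(lambda p:np.hypot(q[:,0]-p[0],q[:,1]-p[1])-.022,[.634,.07],loss="soft_l1",f_scale=.002).x
    print(t,"tube",fit.round(4),len(q))
    m=ok(.5,.8,-.25,.25,.025,.065)&~((np.hypot(x-fit[0],y-fit[1])<.03)); m&=(y<-.05); q=P[m]
    if len(q)>8:
        f2=least_squares(lambda p:np.hypot(q[:,0]-p[0],q[:,1]-p[1])-.007,q[:,:2].mean(0),loss="soft_l1",f_scale=.002).x; print("post",f2.round(4),len(q),q.min(0).round(3),q.max(0).round(3))
    m=ok(.5,.8,-.15,.15,.016,.024); rect=cv2.minAreaRect((P[m][:,:2]*1000).astype(np.float32)); print("plate",rect, len(P[m]))
    m=ok(.5,.85,-.3,.3,.0035,.009); q=P[m]; rect=cv2.minAreaRect((q[:,:2]*1000).astype(np.float32)); print("base",rect,len(q))
w=r.camera_params("wrist"); print(np.array(w["hand_eye"]).round(3),w["fx"])
P,im=cloud("side0")
q=P[220:258,290:340].reshape(-1,3); q=q[q[:,2]>.004]
hi=q[q[:,2]>.052]; print("blocktop",cv2.minAreaRect((hi[:,:2]*1000).astype(np.float32)),hi.mean(0))
lo=q[(q[:,2]<.026)&(q[:,2]>.004)&(q[:,0]>.42)]; print("ramp",cv2.minAreaRect((lo[:,:2]*1000).astype(np.float32)), np.linalg.lstsq(np.c_[lo[:,:2],np.ones(len(lo))],lo[:,2],rcond=None)[0])
E
```

```text
scene0 tube [0.6657 0.1061] 364
post [ 0.6383 -0.1203] 37 [ 0.634 -0.125  0.025] [ 0.647 -0.112  0.064]
plate ((644.4408569335938, -19.07770538330078), (165.1209259033203, 161.623779296875), 49.70152282714844) 989
base ((675.6089477539062, 0.660003662109375), (347.4867858886719, 596.3118286132812), 0.01018745917826891) 3227
side0 tube [0.6336 0.0812] 277
post [ 0.6341 -0.1199] 34 [ 0.627 -0.13   0.025] [ 0.64  -0.114  0.06 ]
plate ((624.1019287109375, -45.13713836669922), (162.2022705078125, 171.74827575683594), 1.2559814453125) 576
base ((676.0274658203125, -1.081512451171875), (595.8683471679688, 348.9714050292969), 89.76325225830078) 1257
[[ 1.    -0.001 -0.     0.   ]
 [ 0.001  0.952  0.305 -0.078]
 [-0.    -0.305  0.952 -0.143]
 [ 0.     0.     0.     1.   ]] 331.2980994701642
blocktop ((408.0321350097656, -240.364013671875), (30.03835105895996, 25.80196762084961), 66.47232055664062) [ 0.40780093 -0.24181528  0.05521004]
ramp ((474.42919921875, -235.294921875), (166.89158630371094, 106.79989624023438), 88.12874603271484) [-0.16849442  0.02580914  0.09640604]
```

Call:
{"op": "carry_out", "data": {"series": [{"x": -2.3, "y": -3.3, "jaw": -1}, {"x": -2.3, "y": -3.3}, {"x": -2.3, "y": -3.3}, {"x": -2.3, "y": -3.3}, {"x": -2.3, "y": -3.3}, {"x": -2.3, "y": -3.3}, {"x": -2.3, "y": -3.3}, {"x": -2.3, "y": -3.3}, {"x": -2.3, "y": -3.3}, {"x": -2.3, "y": -3.3}, {"x": -2.3, "y": -3.3}, {"x": -2.3, "y": -3.3}]}}

```text
schema error: expected keys ax, ay, az, x, y, z, jaw
```

Call:
{"op": "carry_out", "data": {"series": [{"x": -2.0, "y": -3.0, "z": 1}, {"x": -1.5, "y": -3.0, "z": 1}, {"az": -0.12, "z": 0.5}, {"az": -0.12}, {"az": -0.12}, {"az": -0.12}, {"az": -0.12}, {"az": -0.12}, {"az": -0.12}, {"az": -0.12}, {"az": -0.12}, {"az": -0.12}]}}

```text
schema error: expected keys ax, ay, az, x, y, z, jaw
```

Call:
{"op": "carry_out", "data": {"series": [{"az": -0.12}, {"az": -0.12}, {"az": -0.12}, {"az": -0.12}, {"az": -0.12}, {"az": -0.12}, {"az": -0.12}, {"az": -0.12}, {"az": -0.12}, {"az": -0.12}, {"az": -0.12}, {"az": -0.12}]}}

```text
schema error: expected keys ax, ay, az, x, y, z, jaw
```

Call:
{"op": "carry_out", "data": {"series": [{"az": -0.1}, {"az": -0.1}, {}]}}

```text
schema error: expected keys ax, ay, az, x, y, z, jaw
```

```bash
python3 - <<'E'
from h import *
T=pose(); print(T.round(3), np.round(r.get_state()["joints"],2))
grab("wrist","w1")
E
```

```text
[[ 0.283 -0.959 -0.     0.156]
 [-0.959 -0.283  0.002 -0.527]
 [-0.002 -0.    -1.     0.231]
 [ 0.     0.     0.     1.   ]] [-1.49  0.26  1.54 -0.    1.35 -0.2 ]
```

View pics/w1.png

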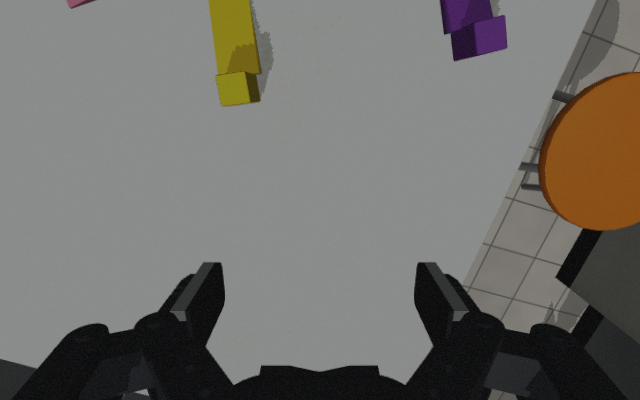

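Call:
{"op": "carry_out", "data": {"series": [{"ax": 0, "ay": 0, "az": 0, "x": -2.3, "y": -3.4, "z": 0, "jaw": -1}, {"ax": 0, "ay": 0, "az": 0, "x": -2.3, "y": -3.4, "z": 0, "jaw": -1}, {"ax": 0, "ay": 0, "az": 0, "x": -2.3, "y": -3.4, "z": 0, "jaw": -1}, {"ax": 0, "ay": 0, "az": 0, "x": -2.3, "y": -3.4, "z": 0, "jaw": -1}, {"ax": 0, "ay": 0, "az": 0, "x": -2.3, "y": -3.4, "z": 0, "jaw": -1}, {"ax": 0, "ay": 0, "az": 0, "x": -2.3, "y": -3.4, "z": 0, "jaw": -1}, {"ax": 0, "ay": 0, "az": 0, "x": -2.3, "y": -3.4, "z": 0, "jaw": -1}, {"ax": 0, "ay": 0, "az": 0, "x": -2.3, "y": -3.4, "z": 0, "jaw": -1}, {"ax": 0, "ay": 0, "az": 0, "x": -2.3, "y": -3.4, "z": 0, "jaw": -1}, {"ax": 0, "ay": 0, "az": 0, "x": -2.3, "y": -3.4, "z": 0, "jaw": -1}, {"ax": 0, "ay": 0, "az": 0, "x": -2.3, "y": -3.4, "z": 0, "jaw": -1}, {"ax": 0, "ay": 0, "az": 0, "x": -2.3, "y": -3.4, "z": 0, "jaw": -1}]}}

```text
t: 1.15
position: [0.4697, -0.1454, 0.2313]
orientation: [0.801, -0.599, 0.0, 0.0]
contact_force: [0.9, -0.4, 1.2]
width: 0.0854
```

Call:
{"op": "carry_out", "data": {"series": [{"ax": 0, "ay": 0, "az": 0, "x": -1.5, "y": -3.4, "z": 1, "jaw": -1}, {"ax": 0, "ay": 0, "az": 0, "x": -1.5, "y": -3.4, "z": 1, "jaw": -1}, {"ax": 0, "ay": 0, "az": -0.12, "x": 0, "y": 0, "z": 0, "jaw": -1}, {"ax": 0, "ay": 0, "az": -0.12, "x": 0, "y": 0, "z": 0, "jaw": -1}, {"ax": 0, "ay": 0, "az": -0.12, "x": 0, "y": 0, "z": 0, "jaw": -1}, {"ax": 0, "ay": 0, "az": -0.12, "x": 0, "y": 0, "z": 0, "jaw": -1}, {"ax": 0, "ay": 0, "az": -0.12, "x": 0, "y": 0, "z": 0, "jaw": -1}, {"ax": 0, "ay": 0, "az": -0.12, "x": 0, "y": 0, "z": 0, "jaw": -1}, {"ax": 0, "ay": 0, "az": -0.12, "x": 0, "y": 0, "z": 0, "jaw": -1}, {"ax": 0, "ay": 0, "az": -0.12, "x": 0, "y": 0, "z": 0, "jaw": -1}, {"ax": 0, "ay": 0, "az": -0.12, "x": 0, "y": 0, "z": 0, "jaw": -1}, {"ax": 0, "ay": 0, "az": -0.12, "x": 0, "y": 0, "z": 0, "jaw": -1}]}}

```text
t: 2.15
position: [0.5254, -0.0993, 0.211]
orientation: [0.999, -0.039, -0.0, -0.0]
contact_force: [-0.8, 0.1, 0.1]
width: 0.0854
```

Call:
{"op": "carry_out", "data": {"series": [{"ax": 0, "ay": 0, "az": -0.12, "x": 0, "y": 0, "z": 0, "jaw": -1}, {"ax": 0, "ay": 0, "az": -0.12, "x": 0, "y": 0, "z": 0, "jaw": -1}, {"ax": 0, "ay": 0, "az": -0.12, "x": 0, "y": 0, "z": 0, "jaw": -1}, {"ax": 0, "ay": 0, "az": -0.12, "x": 0, "y": 0, "z": 0, "jaw": -1}, {"ax": 0, "ay": 0, "az": -0.12, "x": 0, "y": 0, "z": 0, "jaw": -1}, {"ax": 0, "ay": 0, "az": -0.12, "x": 0, "y": 0, "z": 0, "jaw": -1}, {"ax": 0, "ay": 0, "az": -0.12, "x": 0, "y": 0, "z": 0, "jaw": -1}, {"ax": 0, "ay": 0, "az": -0.12, "x": 0, "y": 0, "z": 0, "jaw": -1}, {"ax": 0, "ay": 0, "az": -0.12, "x": 0, "y": 0, "z": 0, "jaw": -1}, {"ax": 0, "ay": 0, "az": -0.12, "x": 0, "y": 0, "z": 0, "jaw": -1}, {"ax": 0, "ay": 0, "az": -0.12, "x": 0, "y": 0, "z": 0, "jaw": -1}, {"ax": 0, "ay": 0, "az": -0.12, "x": 0, "y": 0, "z": 0, "jaw": -1}]}}

```text
t: 3.15
position: [0.5254, -0.0993, 0.211]
orientation: [0.777, 0.63, -0.0, -0.0]
contact_force: [-0.1, -0.4, -0.2]
width: 0.0852
```

Call:
{"op": "carry_out", "data": {"series": [{"ax": 0, "ay": 0, "az": -0.12, "x": 0, "y": 0, "z": 0, "jaw": -1}, {"ax": 0, "ay": 0, "az": -0.1, "x": 0, "y": 0, "z": 0, "jaw": -1}, {"ax": 0, "ay": 0, "az": 0, "x": 0, "y": 0, "z": 0, "jaw": -1}]}}

```text
t: 3.4
position: [0.5254, -0.0993, 0.211]
orientation: [0.704, 0.71, -0.0, -0.0]
contact_force: [-0.1, 0.6, -0.4]
width: 0.0855
```

```bash
python3 - <<'E'
from h import *
T=pose(); print(T.round(3), np.round(r.get_state()["joints"],2))
grab("wrist","w2")
E
```

```text
[[-0.009  1.    -0.001  0.525]
 [ 1.     0.009  0.    -0.099]
 [ 0.    -0.001 -1.     0.211]
 [ 0.     0.     0.     1.   ]] [-0.4   0.25  1.6   0.    1.29 -1.98]
```

View pics/w2.png

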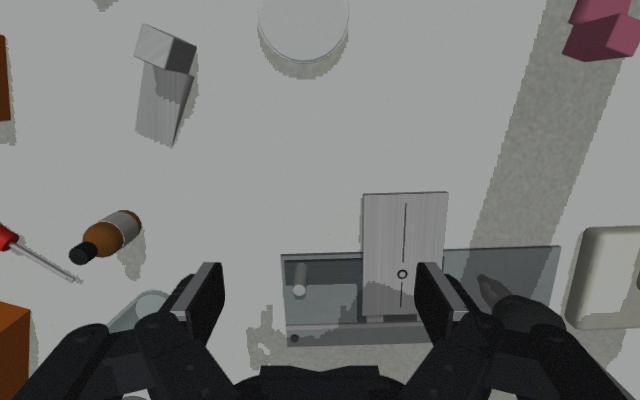

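The wrist view shows the spot at (403,274), the plate front corners at (362,194) and (448,192), the post top at (299,290), the objective tip near (481,279) and the wedge at the upper left (165,85). I'll enlarge the tip and the wedge.

```bash
python3 - <<'E'
from h import *
c=cv2.imread("pics/w2.png")
f=lambda x,y,w,h,k:cv2.resize(c[y:y+h,x:x+w],None,fx=k,fy=k,interpolation=cv2.INTER_CUBIC)
cv2.imwrite("pics/c2.png",np.hstack([f(460,255,50,45,8),f(115,10,100,90,4)]) )
cv2.imwrite("pics/c2.png",np.hstack([f(460,258,50,75,8),f(120,10,100,150,4)]))
A=at_z("w2",[(362,194),(448,192)],[.02,.02]); print("front corners",A.round(4),np.hypot(*(A[1]-A[0])[:2]))
B=at_z("w2",[(282,254),(558,247)],[.006,.006]); print("base",B.round(4),np.hypot(*(B[1]-B[0])[:2]),"yaw",np.degrees(np.arctan2(-(B[1]-B[0])[0],(B[1]-B[0])[1])))
S=at_z("w2",[(403,274),(405,204),(401,305)],[.02]*3); print("spot",S.round(4))
print("post top",at_z("w2",[(299,290)],[.06]).round(4)); print("tip?",at_z("w2",[(481,279)],[.034]).round(4))
E
```

```text
front corners [[ 0.546  -0.054   0.02  ]
 [ 0.5431  0.0368  0.02  ]] 0.09088539922763572
base [[ 0.6236 -0.1418  0.006 ]
 [ 0.6131  0.1824  0.006 ]] 0.3242760191396513 yaw 1.8456632653332747
spot [[ 0.6409 -0.0025  0.02  ]
 [ 0.5567 -0.0076  0.02  ]
 [ 0.6825 -0.0011  0.02  ]]
post top [[ 0.637 -0.119  0.06 ]]
tip? [[0.639 0.081 0.034]]
```

View pics/c2.png

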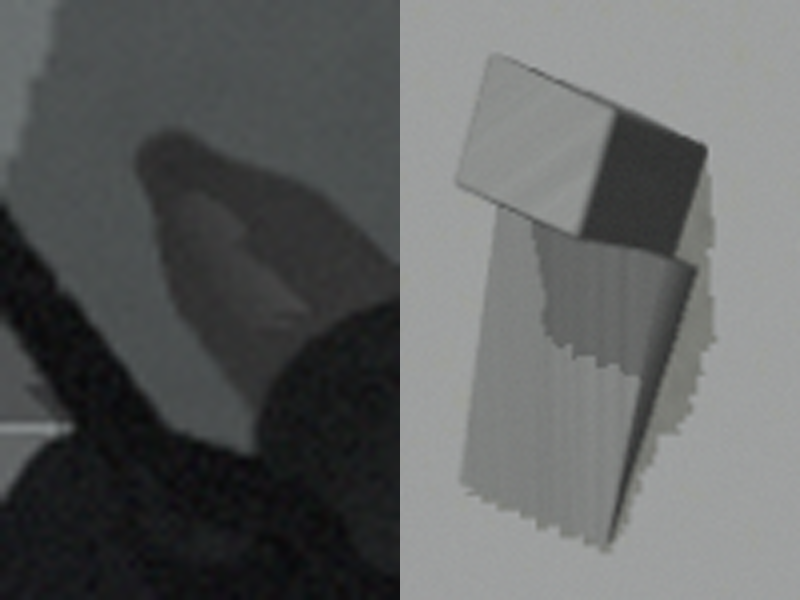

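```bash
python3 - <<'E'
from h import *
print("tip",at_z("w2",[(482.2,279.5)],[.034]).round(4))
W=at_z("w2",[(143.75,23.75),(174.2,37),(165,69.2),(134.5,55.7),(135.5,131.2),(171.7,147)],[.056]*4+[.004]*2); print(W.round(4)); b=W[:4].mean(0); e=W[4:].mean(0); d=e-b
print("block",b.round(4),"thin",e.round(4),"len",np.hypot(*d[:2]),"yaw",np.degrees(np.arctan2(d[1],d[0])))
P,_=cloud("side0"); q=P[215:255,380:410].reshape(-1,3); q=q[q[:,2]>.02]; print("beaker",np.nanmin(q,0),np.nanmax(q,0)); q=P[230:262,352:370].reshape(-1,3); q=q[q[:,2]>.02]; print("bottle",np.nanmean(q,0))
E
```

```text
tip [[0.6396 0.0825 0.034 ]]
[[ 0.3912 -0.2442  0.056 ]
 [ 0.4014 -0.22    0.056 ]
 [ 0.4264 -0.2307  0.056 ]
 [ 0.4156 -0.2554  0.056 ]
 [ 0.4837 -0.2926  0.004 ]
 [ 0.5002 -0.2561  0.004 ]]
block [ 0.4087 -0.2376  0.056 ] thin [ 0.4919 -0.2743  0.004 ] len 0.09098337089949136 yaw -23.811943862569102
beaker [ 0.66822624 -0.33962258  0.02015814] [ 0.73901083 -0.26485454  0.09607318]
bottle [ 0.58408917 -0.32790114  0.05513141]
```

Call:
{"op": "carry_out", "data": {"series": [{"ax": 0, "ay": 0, "az": 0, "x": -0.7, "y": 3.7, "z": 1.0, "jaw": 0}, {"ax": 0, "ay": 0, "az": 0, "x": -0.7, "y": 3.7, "z": 1.0, "jaw": 0}, {"ax": 0, "ay": 0, "az": 0, "x": -0.8, "y": 3.7, "z": 1.0, "jaw": 0}, {"ax": 0, "ay": 0, "az": -0.025, "x": 0, "y": 0.1, "z": 3, "jaw": 0}, {"ax": 0, "ay": 0, "az": 0, "x": 0, "y": 0, "z": 3, "jaw": 0}, {"ax": 0, "ay": 0, "az": 0, "x": 0, "y": 0, "z": 1, "jaw": 0}, {"ax": 0, "ay": 0, "az": 0, "x": 0, "y": 0, "z": 0, "jaw": 0}]}}

```text
t: 4.03
position: [0.6351, -0.1198, 0.1074]
orientation: [0.697, 0.717, -0.002, -0.004]
contact_force: [0.2, -0.1, -0.2]
width: 0.043
```

```bash
python3 - <<'E'
from h import *
print(pose().round(4)); grab("wrist","w3")
P,im=cloud("w3"); 
q=P.reshape(-1,3); T=pose(); m=(abs(q[:,0]-.637)<.03)&(abs(q[:,1]+.12)<.02)&(q[:,2]>.052)&(q[:,2]<.066); print(m.sum(), q[m].mean(0).round(4), q[m].min(0).round(4),q[m].max(0).round(4))
E
```

```text
[[-0.0279  0.9996 -0.0076  0.6351]
 [ 0.9996  0.0279  0.0028 -0.1198]
 [ 0.0031 -0.0075 -1.      0.1074]
 [ 0.      0.      0.      1.    ]]
438 [ 0.6351 -0.1189  0.0597] [ 0.6294 -0.1256  0.052 ] [ 0.6429 -0.1121  0.0627]
```

View pics/w3.png

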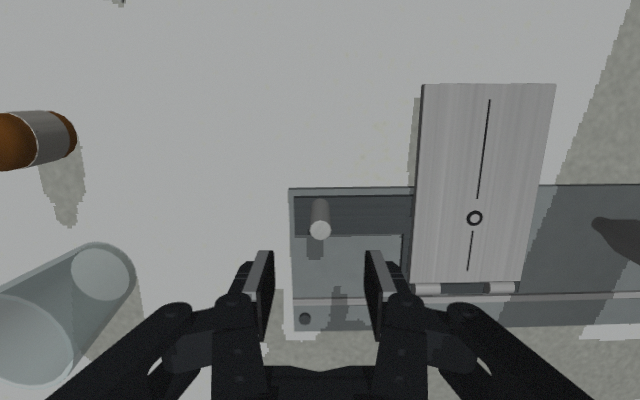

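The post (320,230) is centred between the jaws, with the spot at (475,218) and the tip end near (599,224). I'll descend and grip.

Call:
{"op": "carry_out", "data": {"series": [{"ax": 0, "ay": 0, "az": 0, "x": 0, "y": 0, "z": 3, "jaw": 0}, {"ax": 0, "ay": 0, "az": 0, "x": 0, "y": 0, "z": 3, "jaw": 0}, {"ax": 0, "ay": 0, "az": 0, "x": 0, "y": 0, "z": 2.6, "jaw": 0}, {"ax": 0, "ay": 0, "az": 0, "x": 0, "y": 0, "z": 0, "jaw": 0}, {"ax": 0, "ay": 0, "az": 0, "x": 0, "y": 0, "z": 0, "jaw": 0.8}, {"ax": 0, "ay": 0, "az": 0, "x": 0, "y": 0, "z": 0, "jaw": 0.8}, {"ax": 0, "ay": 0, "az": 0, "x": 0, "y": 0, "z": 0, "jaw": 0.8}, {"ax": 0, "ay": 0, "az": 0, "x": 0, "y": 0, "z": 0, "jaw": 0.8}, {"ax": 0, "ay": 0, "az": 0, "x": 0, "y": 0, "z": 0, "jaw": 0.8}], "newtons": 25}}

```text
t: 4.83
position: [0.6396, -0.1212, 0.0285]
orientation: [0.696, 0.718, 0.001, 0.002]
contact_force: [-0.8, 1.5, 7.1]
width: 0.0131
```

```bash
python3 - <<'E'
from h import *
print(pose().round(4)[:3])
a=at_z("w3",[(475,218),(490,99),(467,270)],[.02]*3);print(a.round(4)); print(at_z("w3",[(599,224)],[.034]).round(4)); b=at_z("w3",[(290,188),(610,184),(423,84),(556,84)],[.006,.006,.02,.02]); print(b.round(4))
c=cv2.imread("pics/w3.png"); cv2.imwrite("pics/c3.png",np.hstack([cv2.resize(c[200:250,580:640],None,fx=6,fy=6,interpolation=3)]))
E
```

```text
[[-0.0301  0.9995  0.0048  0.6396]
 [ 0.9995  0.0301 -0.0014 -0.1212]
 [-0.0016  0.0047 -1.      0.0285]]
[[ 0.6406 -0.0026  0.02  ]
 [ 0.5553 -0.0064  0.02  ]
 [ 0.6843 -0.0015  0.02  ]]
[[0.6381 0.0823 0.034 ]]
[[ 0.6248 -0.1422  0.006 ]
 [ 0.6148  0.1082  0.006 ]
 [ 0.5473 -0.0531  0.02  ]
 [ 0.5439  0.0372  0.02  ]]
```

Call:
{"op": "carry_out", "data": {"series": [{"ax": 0, "ay": 0, "az": 0, "x": 0.8, "y": 0, "z": 0, "jaw": 0.8}, {"ax": 0, "ay": 0, "az": 0, "x": 1.2, "y": 0, "z": 0, "jaw": 0.8}, {"ax": 0, "ay": 0, "az": 0, "x": 1.2, "y": 0, "z": 0, "jaw": 0.8}, {"ax": 0, "ay": 0, "az": 0, "x": 1.2, "y": 0, "z": 0, "jaw": 0.8}, {"ax": 0, "ay": 0, "az": 0, "x": 1.2, "y": 0, "z": 0, "jaw": 0.8}, {"ax": 0, "ay": 0, "az": 0, "x": 1.0, "y": -0.1, "z": 0, "jaw": 0.8}, {"ax": 0, "ay": 0, "az": 0, "x": 1.0, "y": 0, "z": 0, "jaw": 0.8}, {"ax": 0, "ay": 0, "az": 0, "x": 0.6, "y": 0, "z": 0, "jaw": 0.8}, {"ax": 0, "ay": 0, "az": 0, "x": 0.3, "y": 0, "z": 0, "jaw": 0.8}, {"ax": 0, "ay": 0, "az": 0, "x": 0, "y": 0, "z": 0, "jaw": 0.8}, {"ax": 0, "ay": 0, "az": 0, "x": 0, "y": 0, "z": 0, "jaw": 0.8}]}}

```text
t: 5.75
position: [0.6361, -0.036, 0.0285]
orientation: [0.696, 0.718, 0.001, 0.002]
contact_force: [-1.4, 2.0, 6.3]
width: 0.0135
```

```bash
python3 - <<'E'
from h import *
print(pose().round(4)[:3]); c,_=grab("wrist","w4"); cv2.imwrite("pics/w4b.png",cv2.resize(c[100:400,250:650,::-1],None,fx=2,fy=2,interpolation=3))
E
```

```text
[[-0.0304  0.9995  0.0051  0.6361]
 [ 0.9995  0.0304 -0.0011 -0.036 ]
 [-0.0012  0.005  -1.      0.0285]]
```

View pics/w4b.png

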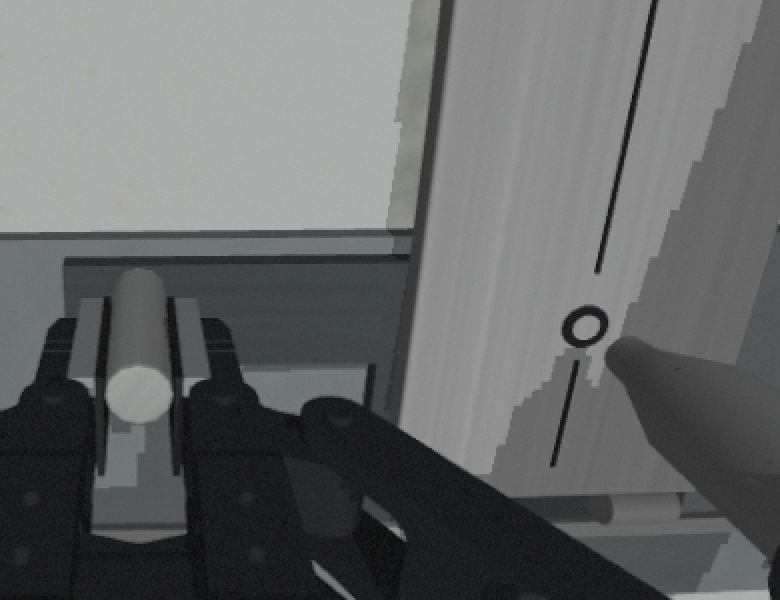

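```bash
python3 - <<'E'
from h import *
print(at_z("w4",[(542.5,263)],[.02]).round(4), at_z("w4",[(563,277),(565,278.5),(567,280)],[.034]*3).round(4))
t=at_z("w4",[(565,278.5)],[.034])[0]; print(project("w4",[t+[.005*np.cos(a),.005*np.sin(a),0] for a in (0,1.57,3.14,4.71)])*2-[500,200])
E
```

```text
[[0.6373 0.0802 0.02  ]] [[0.6373 0.0814 0.034 ]
 [0.6381 0.0826 0.034 ]
 [0.6389 0.0838 0.034 ]]
[[624.56346806 375.0064375 ]
 [649.80632183 357.32457999]
 [635.550574   338.62594564]
 [610.09861024 356.63485107]]
```

Call:
{"op": "carry_out", "data": {"series": [{"ax": 0, "ay": 0, "az": 0, "x": 0.12, "y": 0, "z": 0, "jaw": 0.8}, {"ax": 0, "ay": 0, "az": 0, "x": 0, "y": 0, "z": 0, "jaw": 0.8}, {"ax": 0, "ay": 0, "az": 0, "x": 0, "y": 0, "z": 0, "jaw": 0.2}, {"ax": 0, "ay": 0, "az": 0, "x": 0, "y": 0, "z": 0, "jaw": 0}, {"ax": 0, "ay": 0, "az": 0, "x": 0, "y": 0, "z": 0, "jaw": 0}]}}

```text
t: 6.22
position: [0.6345, -0.0348, 0.0261]
orientation: [0.696, 0.718, 0.0, 0.001]
contact_force: [0.2, -0.8, -0.3]
width: 0.0425
```

Call:
{"op": "carry_out", "data": {"series": [{"ax": 0, "ay": 0, "az": 0, "x": 0, "y": 0, "z": -1.5, "jaw": 0}, {"ax": 0, "ay": 0, "az": 0, "x": 0, "y": 0, "z": -2.5, "jaw": 0}, {"ax": 0, "ay": 0, "az": 0, "x": 0, "y": 0, "z": -3, "jaw": 0}, {"ax": 0, "ay": 0, "az": 0, "x": 0, "y": 0, "z": -3, "jaw": 0}, {"ax": 0, "ay": 0, "az": 0, "x": 3, "y": -2.5, "z": -1, "jaw": 0}, {"ax": 0, "ay": 0, "az": 0, "x": 3, "y": -2.5, "z": 0, "jaw": 0}, {"ax": 0, "ay": 0, "az": 0, "x": 3, "y": -2.5, "z": 0, "jaw": 0}, {"ax": 0, "ay": 0, "az": 0, "x": 2, "y": -2.5, "z": 0, "jaw": 0}, {"ax": 0, "ay": 0, "az": 0, "x": 1, "y": 0, "z": 0, "jaw": 0}, {"ax": 0, "ay": 0, "az": 0, "x": 0, "y": 0, "z": 0, "jaw": 0}, {"ax": 0, "ay": 0, "az": 0, "x": 0, "y": 0, "z": 0, "jaw": 0}]}}

```text
t: 7.13
position: [0.5315, 0.0823, 0.1358]
orientation: [0.696, 0.718, 0.0, 0.001]
contact_force: [0.1, -0.6, -0.4]
width: 0.0424
```

```bash
python3 - <<'E'
from h import *
print(pose().round(4)[:3]); c,_=grab("wrist","w5"); print(project("w5",[[.637,.0815,.02],[.638,.0825,.034],[.637,-.035,.06]]))
x,y=project("w5",[[.637,.0815,.02]])[0].astype(int); x0=max(0,x-50);y0=max(0,y-40); print(x0,y0)
cv2.imwrite("pics/w5b.png",cv2.resize(c[y0:y0+75,x0:x0+100,::-1],None,fx=8,fy=8,interpolation=3))
E
```

```text
[[-3.150e-02  9.995e-01  1.800e-03  5.315e-01]
 [ 9.995e-01  3.150e-02 -5.000e-04  8.230e-02]
 [-5.000e-04  1.800e-03 -1.000e+00  1.358e-01]]
[[314.8644633  305.21862242]
 [315.77539337 315.80430634]
 [169.64569905 330.62319999]]
264 265
```

View pics/w5b.png

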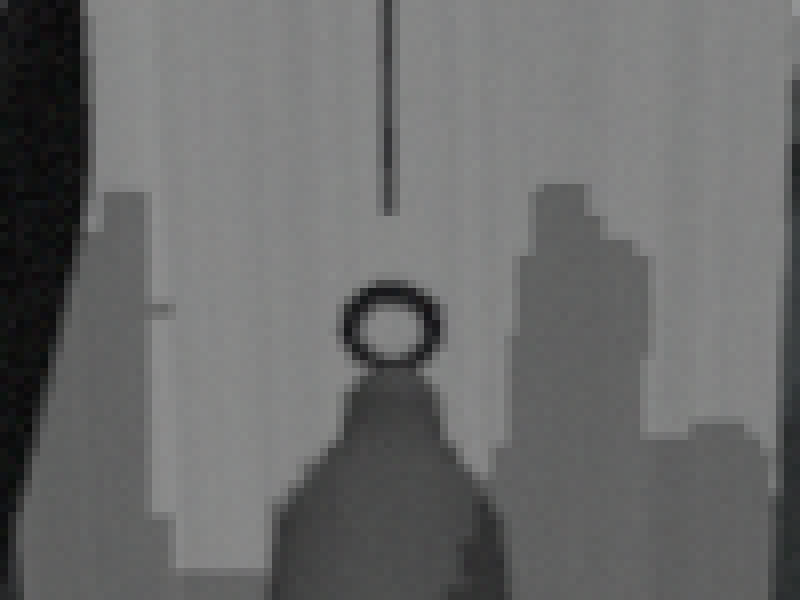

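The ring centre (313,306) lines up with the objective's end (313,312) along the viewing direction, and the post has been released. Now to the wedge.

Call:
{"op": "carry_out", "data": {"series": [{"ax": 0, "ay": 0, "az": 0, "x": -3.5, "y": -1.48, "z": 0, "jaw": -0.3}, {"ax": 0, "ay": 0, "az": 0, "x": -3.5, "y": -1.48, "z": 0, "jaw": -0.3}, {"ax": 0, "ay": 0, "az": 0, "x": -3.5, "y": -1.48, "z": 0, "jaw": -0.3}, {"ax": 0, "ay": 0, "az": 0, "x": -3.5, "y": -1.48, "z": 0, "jaw": -0.3}, {"ax": 0, "ay": 0, "az": 0, "x": -3.5, "y": -1.48, "z": 0, "jaw": -0.3}, {"ax": 0, "ay": 0, "az": 0, "x": -3.5, "y": -1.48, "z": 0, "jaw": -0.3}, {"ax": 0, "ay": 0, "az": 0, "x": -3.5, "y": -1.48, "z": 0, "jaw": -0.3}, {"ax": 0, "ay": 0, "az": 0, "x": -3.5, "y": -1.48, "z": 0, "jaw": -0.3}, {"ax": 0, "ay": 0, "az": 0, "x": -3.6, "y": -1.44, "z": 0, "jaw": -0.3}]}}

```text
t: 7.93
position: [0.4066, -0.2412, 0.1354]
orientation: [0.697, 0.717, -0.0, 0.0]
contact_force: [0.2, -1.0, 0.6]
width: 0.0555
```

Call:
{"op": "carry_out", "data": {"series": [{"ax": 0, "ay": 0, "az": 0.112, "x": 0, "y": 0, "z": 0, "jaw": -0.3}, {"ax": 0, "ay": 0, "az": 0.112, "x": 0, "y": 0, "z": 0, "jaw": -0.3}, {"ax": 0, "ay": 0, "az": 0.112, "x": 0, "y": 0, "z": 0, "jaw": -0.3}, {"ax": 0, "ay": 0, "az": 0.112, "x": 0, "y": 0, "z": 0, "jaw": -0.3}, {"ax": 0, "ay": 0, "az": 0, "x": 0, "y": 0, "z": 0, "jaw": -0.3}, {"ax": 0, "ay": 0, "az": 0, "x": 0, "y": 0, "z": 0, "jaw": -0.3}]}}

```text
t: 8.43
position: [0.4075, -0.2391, 0.1352]
orientation: [0.838, 0.546, -0.0, 0.0]
contact_force: [-0.1, 0.8, -0.4]
width: 0.056
```

```bash
python3 - <<'E'
from h import *
T=pose(); print(T.round(4)[:3], np.round(r.get_state()["joints"],2)); grab("wrist","w6")
P,im=cloud("w6"); q=P.reshape(-1,3); L=(q-T[:3,3])@T[:3,:3]
m=(q[:,2]>.05)&(q[:,2]<.062)&(abs(L[:,0])<.05)&(abs(L[:,1])<.05); rc=cv2.minAreaRect((L[m][:,:2]*1000).astype(np.float32)); print("block in tool mm",m.sum(),L[m].mean(0).round(4),rc)
m=(q[:,2]>.003)&(q[:,2]<.026)&(abs(L[:,0])<.04)&(L[:,1]>.01)&(L[:,1]<.11); print(L[m].min(0).round(3),L[m].max(0).round(3))
for a in range(15,95,10):
    k=m&(L[:,1]*1000>a)&(L[:,1]*1000<a+10)
    if k.any(): print(a,k.sum(),np.median(q[k][:,2]).round(4),L[k][:,0].min().round(3),L[k][:,0].max().round(3))
E
```

```text
[[ 4.041e-01  9.147e-01  1.000e-04  4.075e-01]
 [ 9.147e-01 -4.041e-01 -4.000e-04 -2.391e-01]
 [-3.000e-04  3.000e-04 -1.000e+00  1.352e-01]] [-0.77  0.21  1.85 -0.    1.08 -1.92]
block in tool mm 1531 [ 0.0014 -0.0004  0.0786] ((1.2947149276733398, 0.4946107864379883), (28.439470291137695, 27.72663688659668), 89.47552490234375)
[-0.019  0.014  0.11 ] [0.021 0.092 0.132]
15 93 0.0235 -0.018 0.021
25 287 0.0205 -0.019 0.02
35 434 0.0183 -0.018 0.021
45 406 0.0156 -0.019 0.02
55 382 0.013 -0.019 0.02
65 356 0.0105 -0.018 0.02
75 345 0.0078 -0.019 0.02
85 202 0.0056 -0.018 0.02
```

View pics/w6.png

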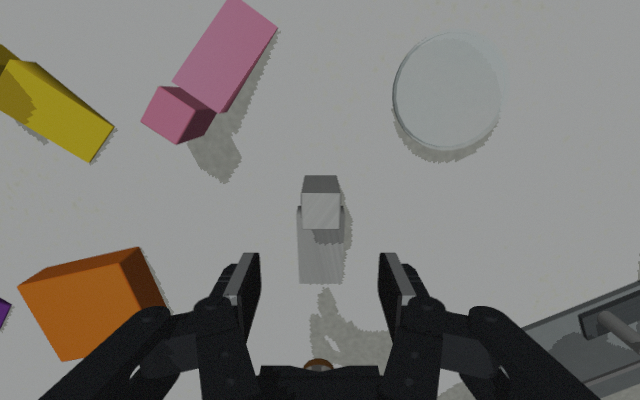

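The wedge is confirmed: its depth slopes from 23.5 to 5.6 mm along the ramp, and the block is centred within 1.5 mm. I'll descend and grip.

Call:
{"op": "carry_out", "data": {"series": [{"ax": 0, "ay": 0, "az": 0, "x": 0.13, "y": 0, "z": 3, "jaw": -0.3}, {"ax": 0, "ay": 0, "az": 0, "x": 0, "y": 0, "z": 3, "jaw": -0.3}, {"ax": 0, "ay": 0, "az": 0, "x": 0, "y": 0, "z": 3, "jaw": -0.3}, {"ax": 0, "ay": 0, "az": 0, "x": 0, "y": 0, "z": 1.3, "jaw": -0.3}, {"ax": 0, "ay": 0, "az": 0, "x": 0, "y": 0, "z": 0.8, "jaw": -0.3}, {"ax": 0, "ay": 0, "az": 0, "x": 0, "y": 0, "z": 0, "jaw": 0.7}, {"ax": 0, "ay": 0, "az": 0, "x": 0, "y": 0, "z": 0, "jaw": 0.7}, {"ax": 0, "ay": 0, "az": 0, "x": 0, "y": 0, "z": 0, "jaw": 0.7}, {"ax": 0, "ay": 0, "az": 0, "x": 0, "y": 0, "z": 0, "jaw": 0.7}, {"ax": 0, "ay": 0, "az": 0, "x": 0, "y": 0, "z": 0, "jaw": 0.7}], "newtons": 40}}

```text
t: 9.32
position: [0.4082, -0.2367, 0.0251]
orientation: [0.838, 0.545, 0.0, 0.001]
contact_force: [-0.2, -0.4, -1.0]
width: 0.0276
```

Call:
{"op": "carry_out", "data": {"series": [{"ax": 0, "ay": 0, "az": 0, "x": 0, "y": 0, "z": -2, "jaw": 0.7}, {"ax": 0, "ay": 0, "az": 0, "x": 0, "y": 0, "z": -3, "jaw": 0.7}, {"ax": 0, "ay": 0, "az": -0.113, "x": 0, "y": 0, "z": -1, "jaw": 0.7}, {"ax": 0, "ay": 0, "az": -0.113, "x": 0, "y": 0, "z": 0, "jaw": 0.7}, {"ax": 0, "ay": 0, "az": -0.113, "x": 0, "y": 0, "z": 0, "jaw": 0.7}, {"ax": 0, "ay": 0, "az": -0.113, "x": 0, "y": 0, "z": 0, "jaw": 0.7}, {"ax": 0, "ay": 0, "az": 0, "x": 0, "y": 0, "z": 0, "jaw": 0.7}, {"ax": 0, "ay": 0, "az": 0, "x": 0, "y": 0, "z": 0, "jaw": 0.7}]}}

```text
t: 9.98
position: [0.4078, -0.2363, 0.0846]
orientation: [0.696, 0.718, -0.0, 0.0]
contact_force: [0.6, -0.3, -3.7]
width: 0.0275
```

```bash
python3 - <<'E'
from h import *
T=pose(); print(T.round(4)[:3],r.get_state()["width"]); d=np.array([.427,.0735,T[2,3]])-T[:3,3]; print("to start, tool m",(T[:3,:3].T@d).round(4))
P,im=cloud("w5"); hsv=cv2.cvtColor(im,cv2.COLOR_RGB2HSV)
for n in ("w5","w2","side0"):
    P,im=cloud(n); im=im.astype(int); m=(im[...,0]-im[...,1]>50)&(im[...,2]-im[...,1]>15)&(P[...,1]>.05)&(P[...,2]>.005)
    if m.sum()>5: print(n,"pink",m.sum(),np.nanmin(P[m],0).round(3),np.nanmax(P[m],0).round(3))
# plate geometry from w5
P,im=cloud("w5"); q=P.reshape(-1,3); m=(abs(q[:,2]-.02)<.005)&(abs(q[:,1]-.08)<.06)&(q[:,0]>.52)&(q[:,0]<.6); print("plate w5",q[m].min(0).round(4),q[m].max(0).round(4), cv2.minAreaRect((q[m][:,:2]*1000).astype(np.float32)))
E
```

```text
[[-3.110e-02  9.995e-01  2.000e-04  4.078e-01]
 [ 9.995e-01  3.110e-02 -2.000e-04 -2.363e-01]
 [-3.000e-04  2.000e-04 -1.000e+00  8.460e-02]] 0.02750502928344111
to start, tool m [ 3.091e-01  2.880e-02 -1.000e-04]
w5 pink 697 [0.395 0.142 0.055] [0.409 0.171 0.059]
w2 pink 1197 [0.357 0.142 0.017] [0.409 0.187 0.059]
side0 pink 123 [0.307 0.141 0.005] [0.407 0.195 0.058]
plate w5 [0.5395 0.0311 0.0151] [0.6    0.1221 0.0232] ((571.013671875, 76.69951629638672), (60.600860595703125, 89.3984146118164), 1.9518848657608032)
```

Call:
{"op": "carry_out", "data": {"series": [{"ax": 0, "ay": 0, "az": 0, "x": 2.0, "y": 0.3, "z": 0, "jaw": 0.7}, {"ax": 0, "ay": 0, "az": 0, "x": 3.2, "y": 0.3, "z": 0, "jaw": 0.7}, {"ax": 0, "ay": 0, "az": 0, "x": 3.2, "y": 0.3, "z": 0, "jaw": 0.7}, {"ax": 0, "ay": 0, "az": 0, "x": 3.2, "y": 0.3, "z": 0, "jaw": 0.7}, {"ax": 0, "ay": 0, "az": 0, "x": 3.2, "y": 0.3, "z": 0, "jaw": 0.7}, {"ax": 0, "ay": 0, "az": 0, "x": 3.2, "y": 0.3, "z": 0, "jaw": 0.7}, {"ax": 0, "ay": 0, "az": 0, "x": 3.2, "y": 0.3, "z": 0, "jaw": 0.7}, {"ax": 0, "ay": 0, "az": 0, "x": 3.2, "y": 0.3, "z": 0, "jaw": 0.7}, {"ax": 0, "ay": 0, "az": 0, "x": 3.2, "y": 0.3, "z": 0, "jaw": 0.7}, {"ax": 0, "ay": 0, "az": 0, "x": 2.3, "y": 0.2, "z": 0, "jaw": 0.7}, {"ax": 0, "ay": 0, "az": 0, "x": 1.0, "y": 0, "z": 0, "jaw": 0.7}, {"ax": 0, "ay": 0, "az": 0, "x": 0, "y": 0, "z": 0, "jaw": 0.7}]}}

```text
t: 10.98
position: [0.4258, 0.0752, 0.0843]
orientation: [0.695, 0.719, 0.0, -0.0]
contact_force: [0.4, -0.8, -4.0]
width: 0.0279
```

Call:
{"op": "carry_out", "data": {"series": [{"ax": 0, "ay": 0, "az": 0, "x": 0, "y": 0, "z": 2.0, "jaw": 0.7}, {"ax": 0, "ay": 0, "az": 0, "x": 0, "y": 0, "z": 2.0, "jaw": 0.7}, {"ax": 0, "ay": 0, "az": 0, "x": 0, "y": 0, "z": 1.2, "jaw": 0.7}, {"ax": 0, "ay": 0, "az": 0, "x": 0, "y": 0, "z": 0.4, "jaw": 0.7}, {"ax": 0, "ay": 0, "az": 0, "x": 0, "y": 0, "z": 0.2, "jaw": 0.7}, {"ax": 0, "ay": 0, "az": 0, "x": 0, "y": 0, "z": 0, "jaw": 0.7}, {"ax": 0, "ay": 0, "az": 0, "x": 0, "y": 0, "z": 0, "jaw": 0.7}]}}

```text
t: 11.57
position: [0.427, 0.0729, 0.0269]
orientation: [0.695, 0.719, 0.0, 0.001]
contact_force: [0.1, -1.2, -3.8]
width: 0.0274
```

```bash
python3 - <<'E'
from h import *
T=pose(); print(T.round(4)[:3]); c,_=grab("wrist","w7"); cv2.imwrite("pics/w7.png",c[:,:,::-1])
P,im=cloud("w7"); q=P.reshape(-1,3); L=(q-T[:3,3])@T[:3,:3]
m=(abs(L[:,0])<.03)&(L[:,1]>.02)&(L[:,1]<.2)&(q[:,2]<.03)
for a in range(15,170,5):
    k=m&(abs(L[:,0])<.012)&(L[:,1]*1000>a)&(L[:,1]*1000<a+5)
    if k.sum()>3: print(a,k.sum(),np.median(q[k][:,2]).round(4))
E
```

```text
[[-3.310e-02  9.995e-01  1.200e-03  4.270e-01]
 [ 9.995e-01  3.310e-02 -2.000e-04  7.290e-02]
 [-2.000e-04  1.200e-03 -1.000e+00  2.690e-02]]
45 122 0.0179
50 233 0.0168
55 228 0.0154
60 225 0.0142
65 201 0.0129
70 200 0.0117
75 194 0.0104
80 106 0.0093
```

View pics/w7.png

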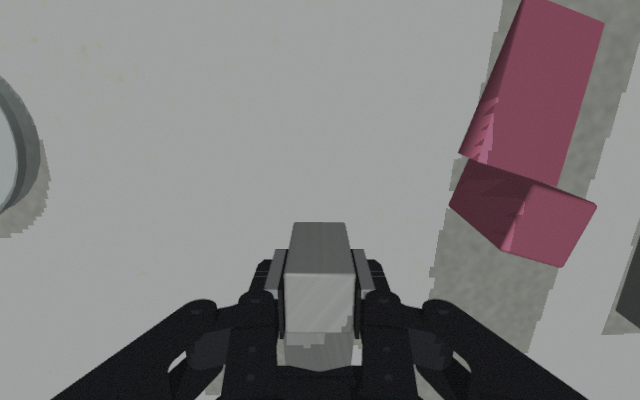

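Call:
{"op": "carry_out", "data": {"series": [{"ax": 0, "ay": 0, "az": 0, "x": 0, "y": 0, "z": 0.1, "jaw": 0.7}, {"ax": 0, "ay": 0, "az": 0, "x": 0, "y": 0, "z": 0.1, "jaw": 0.7}, {"ax": 0, "ay": 0, "az": 0, "x": 0, "y": 0, "z": 0, "jaw": 0.7}, {"ax": 0, "ay": 0, "az": 0, "x": 0, "y": 0, "z": 0, "jaw": 0.7}]}}

```text
t: 11.95
position: [0.4269, 0.0733, 0.025]
orientation: [0.695, 0.719, 0.0, 0.001]
contact_force: [-0.5, -1.2, 4.1]
width: 0.0273
```

Call:
{"op": "carry_out", "data": {"series": [{"ax": 0, "ay": 0, "az": 0, "x": 0, "y": 0.6, "z": 0, "jaw": 0.7}, {"ax": 0, "ay": 0, "az": 0, "x": 0, "y": 0.6, "z": 0, "jaw": 0.7}, {"ax": 0, "ay": 0, "az": 0, "x": 0, "y": 0.6, "z": 0, "jaw": 0.7}, {"ax": 0, "ay": 0, "az": 0, "x": 0, "y": 0.6, "z": 0, "jaw": 0.7}, {"ax": 0, "ay": 0, "az": 0, "x": 0, "y": 0.6, "z": 0, "jaw": 0.7}, {"ax": 0, "ay": 0, "az": 0, "x": 0, "y": 0.6, "z": 0, "jaw": 0.7}, {"ax": 0, "ay": 0, "az": 0, "x": 0, "y": 0.6, "z": 0, "jaw": 0.7}, {"ax": 0, "ay": 0, "az": 0, "x": 0, "y": 0.6, "z": 0, "jaw": 0.7}, {"ax": 0, "ay": 0, "az": 0, "x": 0, "y": 0.4, "z": 0, "jaw": 0.7}, {"ax": 0, "ay": 0, "az": 0, "x": 0, "y": 0, "z": 0, "jaw": 0.7}, {"ax": 0, "ay": 0, "az": 0, "x": 0, "y": 0, "z": 0, "jaw": 0.7}]}}

```text
t: 12.87
position: [0.4775, 0.0755, 0.0249]
orientation: [0.695, 0.719, -0.0, -0.001]
contact_force: [-4.9, 0.1, 8.4]
width: 0.0274
```

Call:
{"op": "carry_out", "data": {"series": [{"ax": 0, "ay": 0, "az": 0, "x": 0, "y": 0.3, "z": 0, "jaw": 0.7}, {"ax": 0, "ay": 0, "az": 0, "x": 0, "y": 0, "z": 0, "jaw": 0.7}]}}

```text
t: 13.03
position: [0.4789, 0.0756, 0.0249]
orientation: [0.695, 0.719, -0.002, -0.002]
contact_force: [-10.3, -0.8, 14.0]
width: 0.027
```

Call:
{"op": "carry_out", "data": {"series": [{"ax": 0, "ay": 0, "az": 0, "x": 0, "y": 0.3, "z": 0, "jaw": 0.7}, {"ax": 0, "ay": 0, "az": 0, "x": 0, "y": 0, "z": 0, "jaw": 0.7}]}}

```text
t: 13.2
position: [0.4816, 0.0757, 0.0249]
orientation: [0.695, 0.719, -0.002, -0.002]
contact_force: [-9.7, -1.0, 14.2]
width: 0.0274
```

Call:
{"op": "carry_out", "data": {"series": [{"ax": 0, "ay": 0, "az": 0, "x": 0, "y": 0.3, "z": 0, "jaw": 0.7}, {"ax": 0, "ay": 0, "az": 0, "x": 0, "y": 0, "z": 0, "jaw": 0.7}]}}

```text
t: 13.37
position: [0.4818, 0.0757, 0.0248]
orientation: [0.695, 0.719, -0.004, -0.004]
contact_force: [-19.3, -2.1, 23.2]
width: 0.0274
```

Call:
{"op": "carry_out", "data": {"series": [{"ax": 0, "ay": 0, "az": 0, "x": 0, "y": 0.3, "z": 0, "jaw": 0.7}, {"ax": 0, "ay": 0, "az": 0, "x": 0, "y": 0, "z": 0, "jaw": 0.7}]}}

```text
t: 13.53
position: [0.4834, 0.0758, 0.0248]
orientation: [0.694, 0.719, -0.005, -0.005]
contact_force: [-21.7, -2.4, 26.8]
width: 0.0275
```

```bash
python3 - <<'E'
from h import *
T=pose(); print(T.round(4)[:3]); s=r.get_state(); print(s["contact_force"],s["width"])
grab("scene","s8"); grab("side","d8"); grab("wrist","w8")
for a,b in(("scene0","s8"),("side0","d8")):
    P,_=cloud(b); q=P.reshape(-1,3)
    for x0 in np.arange(.54,.69,.02):
        m=(q[:,0]>x0)&(q[:,0]<x0+.02)&(abs(q[:,1]-.08)<.04)&(abs(q[:,2]-.022)<.008)
        if m.sum()>3: print(b,x0.round(2),m.sum(),np.median(q[m][:,2]).round(4))
E
```

```text
[[-3.540e-02  9.993e-01 -1.320e-02  4.834e-01]
 [ 9.994e-01  3.540e-02 -2.000e-04  7.580e-02]
 [ 3.000e-04 -1.320e-02 -9.999e-01  2.480e-02]]
[-21.74365942  -2.42650206  26.75510595] 0.027503354012571254
s8 0.54 79 0.0204
s8 0.56 84 0.0204
s8 0.58 84 0.0208
s8 0.6 88 0.02
s8 0.62 124 0.0206
s8 0.64 143 0.0205
s8 0.66 151 0.0206
s8 0.68 135 0.0204
d8 0.54 65 0.0194
d8 0.56 60 0.0195
d8 0.58 65 0.0194
d8 0.6 62 0.0193
d8 0.62 58 0.019
d8 0.64 50 0.0189
d8 0.66 59 0.0187
d8 0.68 49 0.0186
```

The fingertips lag and the wedge's nose is digging into the bench: about 27 N down and a small pitch. I'll relieve the vertical load.

Call:
{"op": "carry_out", "data": {"series": [{"ax": 0, "ay": 0, "az": 0, "x": 0, "y": 0, "z": -0.1, "jaw": 0.7}, {"ax": 0, "ay": 0, "az": 0, "x": 0, "y": 0, "z": -0.1, "jaw": 0.7}, {"ax": 0, "ay": 0, "az": 0, "x": 0, "y": 0, "z": -0.1, "jaw": 0.7}, {"ax": 0, "ay": 0, "az": 0, "x": 0, "y": 0, "z": 0, "jaw": 0.7}]}}

```text
t: 14.02
position: [0.4892, 0.0758, 0.0267]
orientation: [0.695, 0.719, -0.001, -0.001]
contact_force: [-2.8, 0.0, -6.9]
width: 0.0274
```

```bash
python3 - <<'E'
from h import *
T=pose(); print(T.round(4)[:3]); s=r.get_state(); print(s["contact_force"],s["width"])
E
```

```text
[[-3.430e-02  9.994e-01 -2.400e-03  4.892e-01]
 [ 9.994e-01  3.430e-02  2.000e-04  7.580e-02]
 [ 3.000e-04 -2.300e-03 -1.000e+00  2.670e-02]]
[-2.81102995  0.0434941  -6.90315655] 0.0273571243605365
```

Call:
{"op": "carry_out", "data": {"series": [{"ax": 0, "ay": 0, "az": 0, "x": 0, "y": 0.3, "z": 0, "jaw": 0.7}, {"ax": 0, "ay": 0, "az": 0, "x": 0, "y": 0.3, "z": 0, "jaw": 0.7}, {"ax": 0, "ay": 0, "az": 0, "x": 0, "y": 0, "z": 0.1, "jaw": 0.7}, {"ax": 0, "ay": 0, "az": 0, "x": 0, "y": 0, "z": 0.05, "jaw": 0.7}, {"ax": 0, "ay": 0, "az": 0, "x": 0, "y": 0, "z": 0, "jaw": 0.7}, {"ax": 0, "ay": 0, "az": 0, "x": 0, "y": 0, "z": 0, "jaw": 0.7}]}}

```text
t: 14.52
position: [0.4973, 0.0757, 0.026]
orientation: [0.695, 0.719, 0.001, 0.001]
contact_force: [1.0, 0.8, -6.8]
width: 0.0273
```

```bash
python3 - <<'E'
from h import *
T=pose(); print(T.round(4)[:3]); s=r.get_state(); print(s["contact_force"],s["width"])
grab("scene","s9"); grab("side","d9")
def plane(b):
    P,_=cloud(b); q=P.reshape(-1,3); m=(q[:,0]>.55)&(q[:,0]<.675)&(abs(q[:,1]-.08)<.035)&(abs(q[:,2]-.022)<.007); q=q[m]; return np.polyfit(q[:,0]-.692,q[:,2],1),len(q)
for b in("s8","s9","d8","d9"): c,n=plane(b); print(b,n,"slope",c[0].round(4),"rise at lip mm",(-c[0]*150).round(2))
E
```

```text
[[-3.410e-02  9.994e-01  1.900e-03  4.973e-01]
 [ 9.994e-01  3.410e-02 -0.000e+00  7.570e-02]
 [-1.000e-04  1.900e-03 -1.000e+00  2.600e-02]]
[ 1.01664112  0.81257087 -6.82249292] 0.0273357301362707
s8 590 slope 0.0018 rise at lip mm -0.27
s9 598 slope -0.039 rise at lip mm 5.85
d8 318 slope -0.0055 rise at lip mm 0.83
d9 331 slope -0.0369 rise at lip mm 5.53
```

Call:
{"op": "carry_out", "data": {"series": [{"ax": 0, "ay": 0, "az": 0, "x": 0, "y": -0.1, "z": 0.05, "jaw": 0.7}, {"ax": 0, "ay": 0, "az": 0, "x": 0, "y": -0.1, "z": 0.05, "jaw": 0.7}, {"ax": 0, "ay": 0, "az": 0, "x": 0, "y": 0, "z": 0, "jaw": 0.7}, {"ax": 0, "ay": 0, "az": 0, "x": 0, "y": 0, "z": 0, "jaw": 0.7}]}}

```text
t: 14.95
position: [0.4944, 0.0757, 0.0249]
orientation: [0.695, 0.719, 0.0, 0.0]
contact_force: [0.8, -0.3, -5.8]
width: 0.0274
```

```bash
python3 - <<'E'
from h import *
T=pose(); print(T.round(4)[:3]); s=r.get_state(); print(s["contact_force"],s["width"])
def plane(b):
    P,_=cloud(b); q=P.reshape(-1,3); m=(q[:,0]>.55)&(q[:,0]<.675)&(abs(q[:,1]-.08)<.035)&(abs(q[:,2]-.022)<.007); q=q[m]; return np.polyfit(q[:,0]-.692,q[:,2],1),len(q)
A={"s":[],"d":[]}
for i in range(4):
    for n,k in(("scene","s"),("side","d")): c,_=grab(n,f"{k}10{i}"); A[k].append(-plane(f"{k}10{i}")[0][0]*150)
print(A); print(pose()[:3,3],r.get_state()["contact_force"])
for b in ("scene0","side0"):
    P,_=cloud(b); q=P.reshape(-1,3); m=(q[:,0]>.55)&(q[:,0]<.675)&(abs(q[:,1]+.005)<.035)&(abs(q[:,2]-.022)<.007); print(b,-150*np.polyfit(q[m][:,0],q[m][:,2],1)[0])
# post and wedge check
c=cv2.imread("pics/d100.png"); u=project("d100",[[.55,.06,.03]])[0].astype(int); print(u)
cv2.imwrite("pics/d10c.png",cv2.resize(c[u[1]-37:u[1]+38,u[0]-50:u[0]+50],None,fx=8,fy=8,interpolation=3))
E
```

```text
[[-3.410e-02  9.994e-01  5.000e-04  4.944e-01]
 [ 9.994e-01  3.410e-02 -1.000e-04  7.570e-02]
 [-1.000e-04  5.000e-04 -1.000e+00  2.490e-02]]
[ 0.77953255 -0.2875822  -5.77538656] 0.02741423370982871
{'s': [np.float64(4.408086163129461), np.float64(4.036101141492466), np.float64(3.7619681494110564), np.float64(2.9839342056918334)], 'd': [np.float64(3.5442865802828436), np.float64(2.9580842992182883), np.float64(2.8982670333777487), np.float64(4.631548575025048)]}
[0.49437076 0.07564766 0.02490049] [ 1.68825651 -0.82702655 -5.34197093]
scene0 -0.02628367792947039
side0 -0.4927269588315606
[327 173]
```

View pics/d10c.png

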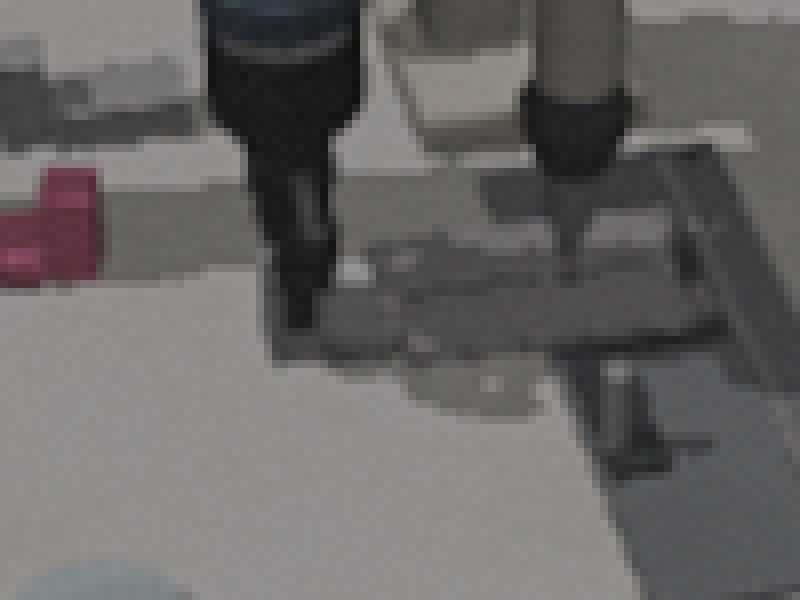

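Call:
{"op": "carry_out", "data": {"series": [{"ax": 0, "ay": 0, "az": 0, "x": 0, "y": 0, "z": 0.05, "jaw": 0.7}, {"ax": 0, "ay": 0, "az": 0, "x": 0, "y": 0, "z": 0, "jaw": 0.7}, {"ax": 0, "ay": 0, "az": 0, "x": 0, "y": 0, "z": 0, "jaw": 0.7}]}}

```text
t: 15.6
position: [0.4945, 0.0756, 0.0249]
orientation: [0.695, 0.719, 0.0, 0.0]
contact_force: [-1.0, -1.0, 3.5]
width: 0.0275
```

Call:
{"op": "carry_out", "data": {"series": [{"ax": 0, "ay": 0, "az": 0, "x": 0, "y": 0, "z": 0.03, "jaw": 0.7}, {"ax": 0, "ay": 0, "az": 0, "x": 0, "y": 0, "z": 0, "jaw": 0.7}, {"ax": 0, "ay": 0, "az": 0, "x": 0, "y": 0, "z": 0, "jaw": 0.7}]}}

```text
t: 15.85
position: [0.4945, 0.0757, 0.0248]
orientation: [0.695, 0.719, 0.0, 0.0]
contact_force: [-1.8, -0.7, 7.3]
width: 0.0275
```

```bash
python3 - <<'E'
from h import *
from scipy.optimize import least_squares
for n,k in(("scene","s11"),("side","d11")):
    a=[]
    for i in range(4):
        grab(n,k); P,_=cloud(k); q=P.reshape(-1,3)
        m=(q[:,0]>.55)&(q[:,0]<.675)&(abs(q[:,1]-.08)<.035)&(abs(q[:,2]-.022)<.007); a.append(-150*np.polyfit(q[m][:,0],q[m][:,2],1)[0])
    m=(abs(q[:,0]-.634)<.025)&(abs(q[:,1]+.034)<.02)&(q[:,2]>.025)&(q[:,2]<.062); q=q[m]
    print(n,np.round(a,2),"mean lift",np.mean(a).round(2),"post",least_squares(lambda p:np.hypot(q[:,0]-p[0],q[:,1]-p[1])-.007,q[:,:2].mean(0),loss="soft_l1",f_scale=.002).x.round(4),len(q))
s=r.get_state(); print(s["t"],s["position"],s["contact_force"],s["width"])
E
```

```text
scene [3.5  2.8  3.73 4.07] mean lift 3.52 post [ 0.6349 -0.0364] 40
side [3.46 4.41 3.76 3.87] mean lift 3.87 post [ 0.6313 -0.0372] 31
16.25 [0.49452013 0.07564393 0.02482753] [-1.37935341 -1.12064195  7.35863203] 0.027387722037549772
```

```bash
python3 -c "
from cell import r
print(r.job_done())"
```

```text
the job is handed in; nothing more can be done
None
```

I slid the carriage by its post about 86 mm until the spot was under the objective's tip, and let go of it. I then pushed the wedge under the middle of the plate's front edge and handed the job in while holding it there, at about 16 s. No verdict was reported.

**Last checks**
- **Spot:** the close-up after release showed the ring in line with the tip to within about 1 mm along the slide. I did not look again after the wedge went in. The post's final position in the fixed cameras gives about 83–84 mm of slide, 2–3 mm less than I commanded. I put that down to the roughly 2 mm camera calibration. The sideways force on the wedge stayed at about 2.5 N or less, below the carriage's 3 N friction.
- **Lift:** depth fits from the two fixed cameras average 3.5 and 3.9 mm, with single readings from 2.8 to 4.4 mm. The wedge's position and slope predict about 3.2 mm.
- **Wedge:** it is held at 27.4 mm opening, upright and pressed on the bench with about 7 N, and within about 2 mm of the plate's centre line by estimate.

**One problem on the way:** at the first push the wedge's nose dug into the bench, with about 22 N back and 27 N up on the tool. I raised it 1–2 mm, pushed on, then backed off slightly and set it down again. For that stretch it was not quite flat on the bench.

I saw no bystander or microscope contact, but I did not re-measure the bystanders at the end.

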